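# Switch the bench dust extraction to the other station

### The arm

A 6-joint arm with a two-finger parallel gripper is mounted at the origin on the work surface. World frame = base frame: x ahead of the robot, y to its left, z up, the work surface at z = 0. Lengths are in m, angles in degrees, forces in N, time in s.
With the tool pointing down it reaches from about 0.35 to 0.875 m from the base axis. Payload 4.2 kg.
Tool frame: the origin (TCP) lies on the centre line of the jaws, within the pads' length; the fingertips stand 19 mm ahead of it and the grasp point (between the pads) is the TCP; x points along the fingers, y is the direction in which the jaws open and shut, and the axes are right-handed (so a half turn about x gives the same grasp; the last joint's range is limited). The gripper opens to 87 mm and grips with 3 to 60 N. Pads are 19 mm wide; open, the fingers measure 117 mm over their backs; the gripper's body (75 mm by 190 mm) begins 51 mm behind the grasp point.
Start: joints at [-49.928, 22.042, 0.453, 0, -68.411, -14.817], TCP at [0.267, -0.565, 0.242] pointing down, gripper open.
Joint ranges: [-179.83, 179.83], [-69.29, 118.12], [-61.27, 80.66], [-181.25, 117.63], [-171.15, -9.14], [-177.46, 177.46]. Speed limits (degrees/s): [159.86, 159.86, 180, 180, 180, 180].

### API

Orientations are given as a 3x3 rotation matrix whose columns are the frame's x, y, z axes.
In Python, from station import r, viewer, job, spotter gives the robot as it stands.
- The arm moves only by the tool play_rows, never from a script. Its argument "commands" is a list of rows, each an object of numbers: "fingers": the gripper command: -1 is fully open, 1 is shut, values between are in proportion; "tx", "ty", "tz": the shift along the tool's x, y, z normalised to -1 to 1, where 1 is 750 mm; "ax", "ay", "az": the turn, a rotation vector about the tool's x, y, z normalised to -1 to 1, where 1 is pi rad. In form: [{"fingers": .., "tx": .., "ty": .., "tz": .., "ax": .., "ay": .., "az": ..}, ...]. A call has 1 to 5 rows; each row is the pose to reach, as a shift and turn from the pose commanded when the call began, along the tool's axes at that moment, turning the shorter way round; what a row does not reach only later rows make up. A row lasts 1/12 s, in which the tool goes at most 41.7 mm and 7.16 degrees, less where a joint would pass 70% of its speed; a pose out of reach is approached as far as the arm can. A call with a number of a shift or a turn outside -1 to 1 is refused whole. A call with a gripper value outside its range is refused whole. The fingers move at their own pace and stop on an object; the grip force is fixed at half the most. Time passes only in rows, so rows that repeat a pose let the fingers close. It gives the time, the measured TCP pose, the force and the opening at its end, in the units of the state.
- r.sense(): the state, without advancing time (a new reading comes with each control period).
- viewer.capture(name): name is "side" or "top" or "wrist"; returns a dict with "image" (400x640x3 uint8, red, green, blue), "fx", "fy", "cx", "cy" (pixels), "R" (3x3) and "t" (3): a world point X has camera coordinates R X + t; the wrist camera has in their place "mount" (4x4, takes a point from camera to tool coordinates, whose origin is the TCP and whose axes are the tool frame's). Camera axes: x right, y down, z forward; pixel columns grow to the right and rows downward; lengths in m; the calibration is good to about 2 mm. A picture is of the moment at which its call begins: read the wrist's pose just before it. There is no depth.
- job.finish_job(): hands the job in, once; it reports no verdict.
Trained networks look in a picture, given as the dict that the camera call returned (one of the last four; its "shot" number tells which), for a name from the list of things; names that differ only in an ending like _2 or _b are one class to them, and where a whole thing is asked for, a point or a joint stands for the part that bears it (a point fixed in the world has none). Each returns a list of dicts, best first, with "score" (0 to 1); they miss things now and then, are a little off and sometimes report something else, mostly with a low value. They report only what shows in the picture. A call takes as long as a camera call.
- spotter.find_in(name, picture): "uv" ([column, row] in pixels, amid what is visible of it).
- spotter.silhouettes(name, picture): "region" (400x640 bool, what is visible of it) and "uv" ([column, row] in pixels, amid what is visible of it).
The state is a dict: "time_s": time; "joints": joint angles; "joint_velocities": joint speeds; "effort": joint torques, N m; "tcp_pos": TCP position; "ee_rot": TCP orientation; "wrist_force": force on the tool from outside, world axes, zero at the start; "moment": the same for the moment, N m; "gripper_width": opening from 0.0 (shut) to 1.0 (fully open).
Only numpy, scipy, OpenCV 4.12 (cv2) and the standard library are available. Lean on these libraries where they do the work, as an engineer would, in place of code of your own. Each camera call takes 0.05 s, during which the arm holds its last target. There are 200 camera calls.

### The job

Sanding is moving from the red station to the blue one, so switch the dust suction over: slide the blue gate fully open to its stop, and only then slide the red gate fully shut to its stop, so that the extractor always has an open inlet. Let go of both grips and leave the things lying on the bench where they are.

Things in the scene. Friction and masses are not known exactly. Their poses are not given: they have to be found in the camera images.
- blue_gate (a joint): blade of the blue blast gate, m pulled out: 0 = shut (against its closed stop), 0.066 = fully open (against its open stop). Slides level along the grip's y; at the start it is shut or nearly shut (0 to 20 mm out). About 4 N of rubbing friction plus slight damping (12 N per m/s), no spring: it stays where it is left.
- blue_grip (a point): centre of the top face of the blue grip on the blade's outer end, 148 mm above the bench. Axes: y = pull this way to OPEN, -y shuts; z up; x level, away from the robot. Grip: upright bar 18 (x) by 20 (y) by 112 mm tall. A 3 mm blade, top at 121 mm, runs from it to -y into the gate body, 40 mm off when shut, 106 mm when open. Free above; at its height free 65 mm on +x and -x, 50 mm on +y.
- blue_station: fixed station. Origin on the bench under the aluminium gate body, 18 (x) by 100 (y) by 104 mm, top at 132 mm. Axes as the grip's; grip centre at y +100 mm shut, +166 mm open. A 63 mm duct at 80 mm height runs along x: +x to the trunk, -x past a blue band to a grey bell mouth (148 mm wide, 50 to 125 mm in front, top at 154 mm). Left or right place varies.
- red_gate (a joint): blade of the red blast gate, m pulled out: 0 = shut (against its closed stop), 0.066 = fully open (against its open stop). Slides level along the grip's y; at the start it is open or nearly fully open (50 to 66 mm out). About 4 N of rubbing friction plus slight damping (12 N per m/s), no spring: it stays where it is left.
- red_grip (a point): centre of the top face of the red grip on the blade's outer end, 148 mm above the bench. Axes: y = pull this way to OPEN, -y shuts; z up; x level, away from the robot. Grip: upright bar 18 (x) by 20 (y) by 112 mm tall. A 3 mm blade, top at 121 mm, runs from it to -y into the gate body, 40 mm off when shut, 106 mm when open. Free above; at its height free 65 mm on +x and -x, 50 mm on +y.
- red_station: fixed station. Origin on the bench under the aluminium gate body, 18 (x) by 100 (y) by 104 mm, top at 132 mm. Axes as the grip's; grip centre at y +100 mm shut, +166 mm open. A 63 mm duct at 80 mm height runs along x: +x to the trunk, -x past a red band to a grey bell mouth (148 mm wide, 50 to 125 mm in front, top at 154 mm). Left or right place varies.
- trunk: fixed galvanised trunk duct, 100 mm across, lying along its own y axis behind both stations, axis 80 mm above the bench, top 130 mm; runs from 584 mm on its -y side to 880 mm on its +y side, then down to the extractor on the floor. Origin on the bench under the duct's axis; the gates stand 160 mm to its -x side.
- glue: bystander: white glue bottle, 56 mm across, 140 mm tall, standing between the two intakes; origin at the centre of its foot. Leave alone.
- sanding_block: bystander: wood and cork sanding block 65 x 110 x 28 mm, lying on the bench; origin at the centre of its underside. Leave alone.
- bracket: bystander: small built-up wooden bracket set, a cross of two 140 mm arms with blocks and a 150 mm bar on top, 78 mm tall; origin at the centre of its underside. Leave alone.
- hammer: bystander: hammer lying on the bench along its own x axis, 260 mm long, handle to -x; origin under its middle. Leave alone.

How it is judged (in metres and radians):
On the way:
1. the blue gate is fully open (within 4 mm of its stop) while the red one is still open (value of joint blue_gate above 0.062 m and value of joint red_gate above 0.035 m), for 0.2 s.
At the end, for the whole second after the job is handed in: The blue gate is fully open (within 4 mm of its open stop) and the red gate fully shut (within 4 mm of its closed stop), both grips let go (value of joint blue_gate above 0.062 m and value of joint red_gate below 0.004 m); the robot touches nothing.
It fails at once if both gates shut down at once: the extractor is starved of air (value of joint blue_gate below 0.05 m and value of joint red_gate below 0.035 m).
It fails at once if the sanding block, the bracket set or the hammer is displaced (over 30 mm) (distance of any of sanding_block, bracket, hammer from where it was at the start of the episode above 0.03 m).
It fails at once if the glue bottle is displaced (over 30 mm) or knocked over (distance of glue from where it was at the start of the episode above 0.03 m or angle between glue's own z axis and vertical above 0.6 rad).
It also fails if it takes over 45 s, if anything falls off the work surface, if the arm or the gripper's body presses on something with over 40 N, if the wrist force passes 120 N, or if a joint passes its speed limit or range.

## Working session

There is one attempt and no reset: what is moved stays moved. The work goes in short steps, Python scripts to look and compute and a tool call to move; the robot and the scene stay as the last step left them, time stands still between calls to the robot, and variables do not carry over. Pictures are saved under pics/ and viewed, about 8 in all and at most 12, crops included, and the job is handed in when it is done.

Besides the shell and the picture viewer there is one more tool, called after "Emit:" by a JSON object that holds its "fn" and its "kwargs". play_rows: Moves the arm, as the interface text tells. Its arguments: {"type":"object","properties":{"commands":{"type":"array"}},"required":["commands"]}

```bash
mkdir -p pics && cat > h.py <<'E'
import numpy as np, cv2
from station import r, viewer, job, spotter
def save(p,n): cv2.imwrite(f'pics/{n}.png', p['image'][:,:,::-1])
def ray(p,uv,z):
    d=p['R'].T@np.array([(uv[0]-p['cx'])/p['fx'],(uv[1]-p['cy'])/p['fy'],1]); c=-p['R'].T@p['t']
    return c+d*(z-c[2])/d[2]
def proj(p,X):
    c=np.array(p['R'])@X+p['t']; return np.array([p['fx']*c[0]/c[2]+p['cx'],p['fy']*c[1]/c[2]+p['cy']])
def cap(n):
    p=viewer.capture(n)
    for k in('R','t'):
        if k in p:p[k]=np.array(p[k])
    return p
E
python3 - <<'E'
from h import *
s=r.sense();print(s['time_s'],s['tcp_pos'],np.round(s['ee_rot'],3).tolist())
ims=[]
for n in('top','side'):
    p=cap(n);save(p,n+'0');print(n,'cam',np.round(-p['R'].T@p['t'],3),p['fx'])
    for k,z in(('blue_grip',.1),('red_grip',.1),('blue_station',.08),('red_station',.08),('trunk',.08),('glue',.07),('hammer',.01),('bracket',.04),('sanding_block',.014)):
        print(k,[(np.round(f['uv']).tolist(),round(f['score'],2),np.round(ray(p,f['uv'],z),3).tolist()) for f in spotter.find_in(k,p)[:2]])
E
```

```text
0.0 [ 0.26643898 -0.56473309  0.24044159] [[-0.001, -0.426, 0.904], [0.002, 0.904, 0.426], [-1.0, 0.002, -0.0]]
top cam [ 0.193 -0.027  1.789] 432.23383218901125
blue_grip [([354.0, 226.0], 0.45, [0.475, -0.166, 0.1])]
red_grip [([270.0, 215.0], 0.6, [0.504, 0.168, 0.1])]
blue_station [([383.0, 235.0], 0.7, [0.444, -0.283, 0.08]), ([248.0, 234.0], 0.67, [0.426, 0.255, 0.08])]
red_station [([298.0, 218.0], 0.72, [0.5, 0.058, 0.08])]
trunk [([207.0, 173.0], 0.67, [0.668, 0.444, 0.08])]
glue [([328.0, 257.0], 0.65, [0.351, -0.068, 0.07])]
hammer [([428.0, 241.0], 0.67, [0.438, -0.481, 0.01])]
bracket [([201.0, 214.0], 0.57, [0.504, 0.46, 0.04])]
sanding_block [([245.0, 236.0], 0.77, [0.428, 0.277, 0.014])]
side cam [-0.004  0.672  0.998] 400.1961746914695
blue_grip [([374.0, 190.0], 0.86, [0.472, -0.176, 0.1]), ([397.0, 189.0], 0.52, [0.42, -0.228, 0.1])]
red_grip [([292.0, 246.0], 0.69, [0.511, 0.174, 0.1])]
blue_station [([394.0, 188.0], 0.82, [0.439, -0.244, 0.08])]
red_station [([322.0, 240.0], 0.61, [0.471, 0.086, 0.08]), ([393.0, 190.0], 0.16, [0.437, -0.236, 0.08])]
trunk []
glue [([384.0, 238.0], 0.83, [0.342, -0.05, 0.07])]
hammer [([434.0, 180.0], 0.82, [0.386, -0.452, 0.01]), ([372.0, 193.0], 0.37, [0.515, -0.242, 0.01])]
bracket [([214.0, 329.0], 0.58, [0.509, 0.465, 0.04])]
sanding_block [([288.0, 299.0], 0.78, [0.441, 0.269, 0.014])]
```

View pics/top0.png

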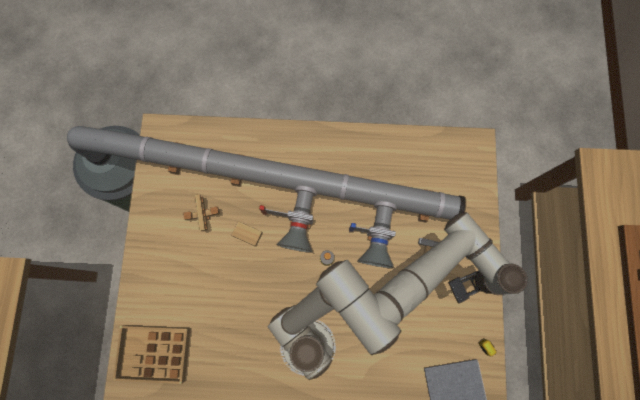

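View pics/side0.png

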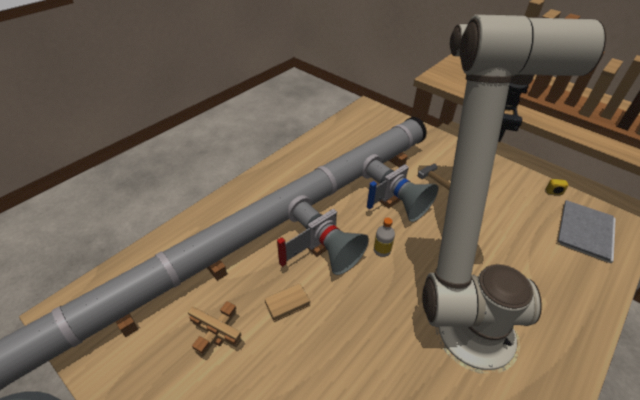

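```bash
cat >> h.py <<'E'
from scipy.optimize import minimize
def box(x,y,yaw,z0=.036,z1=.148):
    c,s=np.cos(yaw),np.sin(yaw); ex=np.array([c,s]);ey=np.array([-s,c])
    return [np.r_[np.array([x,y])+a*ex*.009+b*ey*.010,z] for a in(-1,1) for b in(-1,1) for z in(z0,z1)]
def cmask(p,col,guess,rad=22):
    im=p['image'].astype(int);R,G,B=im[...,0],im[...,1],im[...,2]
    m=(B-np.maximum(R,G)>25) if col=='blue' else (R-np.maximum(B,G)>60)
    n,l,st,ce=cv2.connectedComponentsWithStats(m.astype(np.uint8))
    best=[i for i in range(1,n) if st[i,4]>=15 and np.hypot(*(ce[i]-guess))<rad]
    if not best:return None
    i=min(best,key=lambda i:np.hypot(*(ce[i]-guess)));return l==i
def hull(p,P):
    h=cv2.convexHull(np.array([proj(p,X) for X in P],np.float32))
    m=np.zeros((400*8,640*8),np.uint8);cv2.fillConvexPoly(m,np.round(h*8+3.5).astype(np.int32),1)
    return cv2.resize(m.astype(np.float32),(640,400),interpolation=cv2.INTER_AREA)
def fit(obs,yaw,x0):
    f=lambda v:sum(np.abs(hull(p,box(v[0],v[1],yaw))-m).sum()/m.sum() for p,m in obs)
    o=minimize(f,x0,method='Nelder-Mead',options=dict(initial_simplex=[x0,np.add(x0,[.01,0]),np.add(x0,[0,.01])],xatol=2e-4));return o.x,o.fun
E
python3 - <<'E'
from h import *
t=cap('top');s=cap('side')
# yaw from trunk outline in top picture: mid-line
g=spotter.silhouettes('trunk',t)
if g:
    m=g[0]['region'];print(m.sum())
    cs=[c for c in range(160,450,10) if m[:,c].any()]
    top=[ray(t,(c,np.where(m[:,c])[0].min()),.1) for c in cs]
    P=np.array(top)[:,:2]; print(np.degrees(np.polyfit(P[:,1],P[:,0],1)),np.round(P[::6],3).tolist())
for col,gt,gs in(('blue',(352,228),(373,195)),('red',(263,210),(282,250))):
    mt,ms=cmask(t,col,gt),cmask(s,col,gs)
    for n,m in(('t',mt),('s',ms)):
        if m is not None: y,x=np.where(m);print(col,n,m.sum(),x.min(),x.max(),y.min(),y.max())
    x0=ray(t,gt,.148)[:2]
    for yaw in(-.12,-.18,-.24):
      for o in([(t,mt),(s,ms)],[(t,mt)],[(s,ms)]): print(col,yaw,len(o),*[np.round(q,4) for q in fit(o,yaw,x0)])
c=np.hstack([cv2.resize(t['image'][190:270,240:410],None,fx=4,fy=4,interpolation=cv2.INTER_CUBIC)]);c2=cv2.resize(s['image'][150:280,270:450],None,fx=3.7,fy=2.2)
cv2.imwrite('pics/c1.png',c[:,:,::-1])
E
```

```text
12565
[ 8.55300859 40.10836728] [[0.796, 0.644], [0.76, 0.393], [0.72, 0.144], [0.684, -0.102], [0.649, -0.346]]
blue t 20 351 355 223 227
blue s 32 370 376 181 189
blue -0.12 2 [ 0.474  -0.1587] 7.9522
blue -0.12 1 [ 0.4721 -0.157 ] 1.7531
blue -0.12 1 [ 0.4822 -0.1782] 6.041
blue -0.18 2 [ 0.4725 -0.1591] 7.9894
blue -0.18 1 [ 0.4715 -0.1564] 1.7203
blue -0.18 1 [ 0.5182 -0.238 ] 5.7798
blue -0.24 2 [ 0.4775 -0.1615] 7.9597
blue -0.24 1 [ 0.4779 -0.1604] 1.6992
blue -0.24 1 [ 0.5177 -0.2424] 5.8188
red t 16 260 263 205 209
red s 35 277 284 238 243
red -0.12 2 [0.5265 0.1996] 9.9249
red -0.12 1 [0.5278 0.1996] 3.208
red -0.12 1 [0.556  0.1723] 6.5094
red -0.18 2 [0.5271 0.1971] 9.884
red -0.18 1 [0.5261 0.2005] 3.207
red -0.18 1 [0.583  0.1508] 6.3067
red -0.24 2 [0.5291 0.2018] 9.8032
red -0.24 1 [0.5247 0.1981] 3.1729
red -0.24 1 [0.534  0.1929] 6.4763
```

View pics/c1.png

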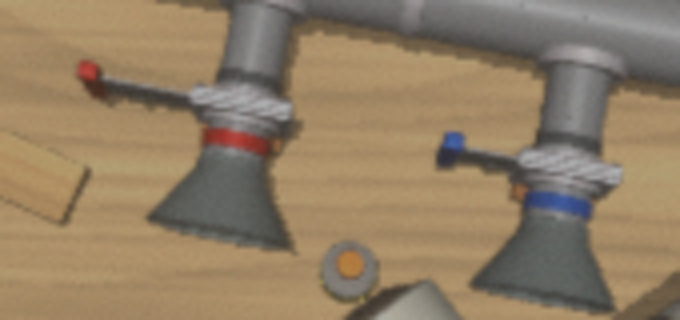

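```bash
cat >> h.py <<'E'
def cmask(p,col,guess,rad=22):
    h=cv2.cvtColor(np.ascontiguousarray(p['image']),cv2.COLOR_RGB2HSV).astype(int)
    d=(h[...,0]-(115 if col=='blue' else 0)+90)%180-90
    m=(abs(d)<(14 if col=='blue' else 6))&(h[...,1]>(120 if col=='blue' else 160))
    n,l,st,ce=cv2.connectedComponentsWithStats(m.astype(np.uint8))
    best=[i for i in range(1,n) if st[i,4]>=15 and np.hypot(*(ce[i]-guess))<rad]
    if not best:return None
    i=min(best,key=lambda i:np.hypot(*(ce[i]-guess)));return l==i
E
python3 - <<'E'
from h import *
t=cap('top');s=cap('side')
for col,gt,gs in(('blue',(353,226),(372,195)),('red',(263,209),(282,252))):
    mt,ms=cmask(t,col,gt),cmask(s,col,gs)
    for n,m in(('t',mt),('s',ms)):
        if m is not None: y,x=np.where(m);print(col,n,m.sum(),x.min(),x.max(),y.min(),y.max())
    x0=ray(t,gt,.148)[:2]
    for o in([(t,mt),(s,ms)],[(t,mt)],[(s,ms)]): print(col,len(o),*[np.round(q,4) for q in fit(o,-.149,x0)])
E
```

```text
blue s 135 368 375 182 207Traceback (most recent call last):
  File "<stdin>", line 8, in <module>
  File "h.py", line 31, in fit
    o=minimize(f,x0,method='Nelder-Mead',options=dict(initial_simplex=[x0,np.add(x0,[.01,0]),np.add(x0,[0,.01])],xatol=2e-4));return o.x,o.fun
    res = _minimize_neldermead(fun, x0, args, callback, bounds=bounds,
                               **options)
    fsim[k] = func(sim[k])
              ~~~~^^^^^^^^
    fx = function(np.copy(x), *(wrapper_args + args))
  File "h.py", line 30, in <lambda>
    f=lambda v:sum(np.abs(hull(p,box(v[0],v[1],yaw))-m).sum()/m.sum() for p,m in obs)
               ~~~^^^^^^^^^^^^^^^^^^^^^^^^^^^^^^^^^^^^^^^^^^^^^^^^^^^^^^^^^^^^^^^^^^^
  File "h.py", line 30, in <genexpr>
    f=lambda v:sum(np.abs(hull(p,box(v[0],v[1],yaw))-m).sum()/m.sum() for p,m in obs)
                          ~~~~~~~~~~~~~~~~~~~~~~~~~~^~
TypeError: unsupported operand type(s) for -: 'float' and 'NoneType'
```

```bash
sed -i 's/<14 if/<18 if/;s/(120 if col/(95 if col/;s/else 160)/else 140)/;s/(14 if col/(20 if col/' h.py; python3 - <<'E'
from h import *
t=cap('top');s=cap('side')
h=cv2.cvtColor(np.ascontiguousarray(t['image']),cv2.COLOR_RGB2HSV)
print(h[222:234,348:359,0]);print(h[222:234,348:359,1])
for col,gt,gs in(('blue',(353,226),(372,195)),('red',(263,209),(282,252))):
    mt,ms=cmask(t,col,gt),cmask(s,col,gs)
    o=[]
    x0=ray(t,gt,.148)[:2]
    for p,n,m in((t,'t',mt),(s,'s',ms)):
        if m is not None:
            y,x=np.where(m);print(col,n,m.sum(),x.min(),x.max(),y.min(),y.max());o.append((p,m)); print(*[np.round(q,4) for q in fit([(p,m)],-.149,x0)])
    print(col,len(o),*[np.round(q,4) for q in fit(o,-.149,x0)])
E
```

```text
[[ 17  18  17  16  13  14  16  17  17  17  18]
 [ 18  17  16 136 115 114 120 168  16  17  17]
 [ 19  19  17 117 111 112 112 117  16  18  18]
 [ 19  19  13 114 111 111 112 116  17  19  19]
 [ 18  17 131 113 111 111 112 116  16  18  17]
 [ 17  14 139 115 115 114 113 116  12  17  16]
 [ 17  18 123 127 124 120 123   8   9  15  13]
 [ 17  14 130 133 126 141 165  10  15  17  12]
 [ 17   9 130 135 145  15  19  14  18  19  19]
 [ 17  17  11  10  10  17  17  18  19  19  18]
 [ 17  18  16  18  18  18  17  18  18  18  19]
 [ 18  18  18  18  18  18  17  19  18  18  19]]
[[ 99  98  94  84  69  69  81  91  98  98  99]
 [ 99  98  83  25 105 103  62  22  86  99 100]
 [ 98  93  78  81 145 143 144  84  55  98  97]
 [ 91  89  40 109 141 148 143  78  59  90  91]
 [ 95  86  39 128 138 143 133  80  46  70  80]
 [ 95  70  31  78  95 114 119  69  13  19  29]
 [ 93  37  38  39  34  47  49  16  26  28  24]
 [ 93  36  38  37  40  30   9  35  32  34  39]
 [ 94  44  26  32  26  23  66  66  64  53  52]
 [ 95  73  55  39  48  65  88  97  97  88  83]
 [ 96  92  92  89  87  93  93  95  95  95  95]
 [ 95  96  95  97  96  96  95  96  97  95  91]]
blue t 15 351 354 223 227
[ 0.4709 -0.1564] 2.626
blue s 145 368 375 181 207
[ 0.4726 -0.1594] 0.5844
blue 2 [ 0.4701 -0.154 ] 3.2264
red t 16 260 263 206 209
[0.5233 0.1985] 3.1826
red s 171 278 285 238 265
[0.5242 0.2022] 0.5757
red 2 [0.5249 0.1987] 3.7501
```

```bash
cat >> h.py <<'E'
def go(x,y,z,yaw=-.149,flip=1):
    s=r.sense();R=np.array(s['ee_rot']);d=R.T@(np.array([x,y,z])-s['tcp_pos'])/.75
    c,n=np.cos(yaw)*flip,np.sin(yaw)*flip
    T=np.array([[0,c,-n],[0,n,c],[-1,0,0]]);T[:,2]=np.cross(T[:,0],T[:,1])
    a=cv2.Rodrigues(R.T@T)[0].ravel()/np.pi
    print('t',np.round(s['time_s'],2),'pos',np.round(s['tcp_pos'],4),'F',np.round(s['wrist_force'],1),'w',round(s['gripper_width'],3),'q',np.round(s['joints']))
    print('txyz',np.round(d,4),'axyz',np.round(a,4))
E
python3 - <<'E'
from h import *
t=cap('top');print(ray(t,(352.6,225),.148),ray(t,(262,207.5),.148))
go(.472,-.158,.26);go(.472,-.158,.26,flip=-1)
E
```

```text
[ 0.46894701 -0.1550485   0.148     ] [0.52192725 0.19766344 0.148     ]
t 1.4 pos [ 0.2667 -0.5652  0.2416] F [-0.4 -0.2  0.3] w 0.997 q [-50.  22.   0.  -0. -68. -15.]
txyz [-0.0246  0.3743  0.4793] axyz [ 0.6877 -0.     -0.    ]
t 1.4 pos [ 0.2667 -0.5652  0.2416] F [-0.4 -0.2  0.3] w 0.997 q [-50.  22.   0.  -0. -68. -15.]
txyz [-0.0246  0.3743  0.4793] axyz [-0.3123  0.     -0.    ]
```

Emit:
{"fn": "play_rows", "kwargs": {"commands": [{"fingers": -1,"tx": -0.025,"ty": 0.374,"tz": 0.479,"ax": -0.312,"ay": 0,"az": 0},{"fingers": -1,"tx": -0.025,"ty": 0.374,"tz": 0.479,"ax": -0.312,"ay": 0,"az": 0},{"fingers": -1,"tx": -0.025,"ty": 0.374,"tz": 0.479,"ax": -0.312,"ay": 0,"az": 0},{"fingers": -1,"tx": -0.025,"ty": 0.374,"tz": 0.479,"ax": -0.312,"ay": 0,"az": 0},{"fingers": -1,"tx": -0.025,"ty": 0.374,"tz": 0.479,"ax": -0.312,"ay": 0,"az": 0}]}}

```text
time_s: 1.82
tcp_pos: [0.3608, -0.3777, 0.2503]
ee_rot: [[0.0, -0.878, 0.479], [-0.0, 0.479, 0.878], [-1.0, -0.0, -0.0]]
wrist_force: [0.9, -0.1, -0.1]
gripper_width: 0.999
```

```bash
python3 -c "
from h import *
go(.472,-.158,.26,flip=-1)"
```

```text
t 1.82 pos [ 0.3608 -0.3777  0.2503] F [ 0.9 -0.1 -0.1] w 0.999 q [-28.  12. -13.   0. -65.  -0.]
txyz [-0.0129  0.0102  0.3282] axyz [-1.115e-01 -1.000e-04  1.000e-04]
```

Emit:
{"fn": "play_rows", "kwargs": {"commands": [{"fingers": -1,"tx": -0.013,"ty": 0.01,"tz": 0.328,"ax": -0.1115,"ay": 0,"az": 0},{"fingers": -1,"tx": -0.013,"ty": 0.01,"tz": 0.328,"ax": -0.1115,"ay": 0,"az": 0},{"fingers": -1,"tx": -0.013,"ty": 0.01,"tz": 0.328,"ax": -0.1115,"ay": 0,"az": 0},{"fingers": -1,"tx": -0.013,"ty": 0.01,"tz": 0.328,"ax": -0.1115,"ay": 0,"az": 0},{"fingers": -1,"tx": -0.013,"ty": 0.01,"tz": 0.328,"ax": -0.1115,"ay": 0,"az": 0}]}}

```text
time_s: 2.23
tcp_pos: [0.456, -0.1922, 0.2589]
ee_rot: [[0.001, -0.988, 0.154], [-0.0, 0.154, 0.988], [-1.0, -0.001, -0.0]]
wrist_force: [0.8, -0.1, 0.4]
gripper_width: 0.995
```

Emit:
{"fn": "play_rows", "kwargs": {"commands": [{"fingers": -1,"tx": 0,"ty": 0,"tz": 0.05,"ax": 0,"ay": 0,"az": 0},{"fingers": -1,"tx": 0,"ty": 0,"tz": 0.05,"ax": 0,"ay": 0,"az": 0}]}}

```text
time_s: 2.4
tcp_pos: [0.4627, -0.1524, 0.2587]
ee_rot: [[0.001, -0.989, 0.147], [0.001, 0.147, 0.989], [-1.0, -0.001, 0.001]]
wrist_force: [-0.1, -1.3, 0.5]
gripper_width: 1.003
```

```bash
cat >> h.py <<'E'
def wrist():
    s=r.sense();p=cap('wrist');M=np.array(p['mount']);T=np.eye(4);T[:3,:3]=s['ee_rot'];T[:3,3]=s['tcp_pos']
    W=np.linalg.inv(T@M);p['R'],p['t']=W[:3,:3],W[:3,3];return p
E
python3 - <<'E'
from h import *
go(.472,-.158,.26,flip=-1)
p=wrist();save(p,'w1');print(-p['R'].T@p['t'])
for f in spotter.find_in('blue_grip',p)[:2]:print(f['uv'],f['score'],ray(p,f['uv'],.148))
E
```

```text
t 2.4 pos [ 0.4627 -0.1524  0.2587] F [-0.1 -1.3  0.5] w 1.003 q [  1.   8. -17.  -0. -66.  -9.]
txyz [-0.0017 -0.0133 -0.0056] axyz [0.0004 0.0004 0.0004]
[ 0.45248913 -0.21854543  0.40122836]
[313.8, 182.7] 0.77 [ 0.4675049  -0.16950325  0.148     ]
[325.8, 313.4] 0.5 [ 0.47437701 -0.06374224  0.148     ]
```

View pics/w1.png

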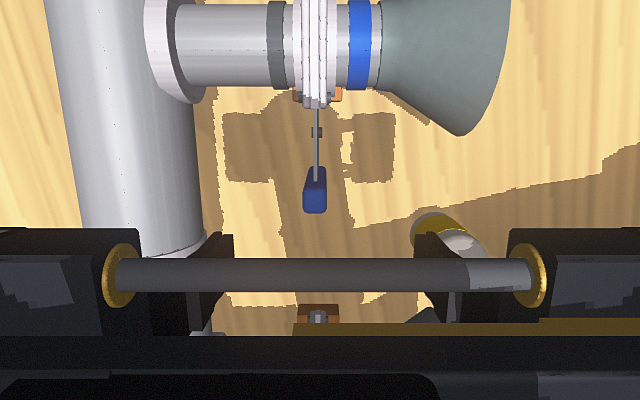

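```bash
python3 - <<'E'
from h import *
p=wrist();print(p['R'].round(2).tolist(),p['cx'],p['cy'],p['fx'])
m=cmask(p,'blue',(314,190));y,x=np.where(m);print(m.sum(),x.min(),x.max(),y.min(),y.max())
for x0 in([.468,-.157],[.468,-.175]):
  v,f=fit([(p,m)],-.149,x0);print(v,f)
v,f=fit([(p,m)],-.149,[.468,-.16])
im=p['image'][:,:,::-1].copy()
for X in box(*v,-.149): cv2.circle(im,tuple(int(a) for a in proj(p,X)),2,(0,255,0),-1)
cv2.imwrite('pics/w2.png',cv2.resize(im[90:240,220:420],None,fx=4,fy=4))
E
```

```text
[[-0.99, 0.15, -0.0], [0.15, 0.96, 0.25], [0.04, 0.24, -0.97]] 323.59228186231036 201.46853818126237 357.9661186241453
546 302 324 193 217
[ 0.46913426 -0.15679862] 1.128548534798535
[ 0.46980291 -0.15721148] 1.124856913919414
```

View pics/w2.png

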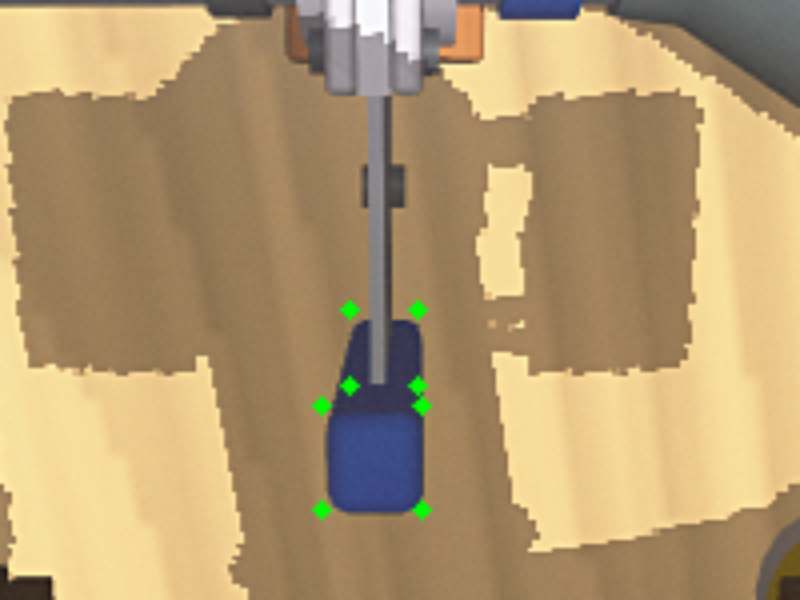

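Emit:
{"fn": "play_rows", "kwargs": {"commands": [{"fingers": -1,"tx": 0.03,"ty": -0.0084,"tz": -0.0036,"ax": 0,"ay": 0,"az": 0},{"fingers": -1,"tx": 0.174,"ty": -0.0084,"tz": -0.0036,"ax": 0,"ay": 0,"az": 0},{"fingers": -1,"tx": 0.174,"ty": -0.0084,"tz": -0.0036,"ax": 0,"ay": 0,"az": 0},{"fingers": -1,"tx": 0.174,"ty": -0.0084,"tz": -0.0036,"ax": 0,"ay": 0,"az": 0},{"fingers": -1,"tx": 0.174,"ty": -0.0084,"tz": -0.0036,"ax": 0,"ay": 0,"az": 0}]}}

```text
time_s: 2.97
tcp_pos: [0.4625, -0.1619, 0.1226]
ee_rot: [[-0.012, -0.987, 0.158], [0.001, 0.158, 0.987], [-1.0, 0.013, -0.001]]
wrist_force: [-0.7, 0.1, 0.4]
gripper_width: 1.004
```

```bash
python3 -c "
from h import *
go(.4685,-.156,.128,flip=-1)"
```

```text
t 2.97 pos [ 0.4625 -0.1619  0.1226] F [-0.7  0.1  0.4] w 1.004 q [ -0.  17. -27.  -0. -47.  -9.]
txyz [-0.0073 -0.0066  0.009 ] axyz [-0.0031 -0.0002 -0.004 ]
```

Emit:
{"fn": "play_rows", "kwargs": {"commands": [{"fingers": -1,"tx": -0.005,"ty": -0.0066,"tz": 0.009,"ax": -0.003,"ay": 0,"az": -0.004},{"fingers": -1,"tx": -0.005,"ty": -0.0066,"tz": 0.009,"ax": -0.003,"ay": 0,"az": -0.004}]}}

```text
time_s: 3.13
tcp_pos: [0.4756, -0.1555, 0.1341]
ee_rot: [[0.018, -0.989, 0.144], [-0.003, 0.144, 0.99], [-1.0, -0.019, -0.0]]
wrist_force: [-0.0, -0.2, 0.9]
gripper_width: 1.002
```

```bash
python3 -c "
from h import *
go(.4685,-.156,.127,flip=-1)"
```

```text
t 3.13 pos [ 0.4756 -0.1555  0.1341] F [-0.  -0.2  0.9] w 1.002 q [  1.  16. -26.   0. -47.  -9.]
txyz [ 0.0094  0.0094 -0.002 ] axyz [ 0.0014 -0.0001  0.0059]
```

Emit:
{"fn": "play_rows", "kwargs": {"commands": [{"fingers": -1,"tx": 0,"ty": 0,"tz": 0,"ax": 0,"ay": 0,"az": 0},{"fingers": -1,"tx": 0,"ty": 0,"tz": 0,"ax": 0,"ay": 0,"az": 0},{"fingers": -1,"tx": 0,"ty": 0,"tz": 0,"ax": 0,"ay": 0,"az": 0}]}}

```text
time_s: 3.38
tcp_pos: [0.4738, -0.1549, 0.1332]
ee_rot: [[0.016, -0.989, 0.145], [-0.002, 0.145, 0.989], [-1.0, -0.016, 0.0]]
wrist_force: [0.7, -0.5, 0.3]
gripper_width: 0.999
```

```bash
python3 -c "
from h import *
go(.4685,-.156,.127,flip=-1)"
```

```text
t 3.38 pos [ 0.4738 -0.1549  0.1332] F [ 0.7 -0.5  0.3] w 0.999 q [  1.  16. -26.   0. -47.  -9.]
txyz [ 0.0081  0.0069 -0.0024] axyz [0.0012 0.0001 0.005 ]
```

Settled now; apply this correction and let it settle.

Emit:
{"fn": "play_rows", "kwargs": {"commands": [{"fingers": -1,"tx": 0.008,"ty": 0.007,"tz": -0.0024,"ax": 0.001,"ay": 0,"az": 0.005},{"fingers": -1,"tx": 0.008,"ty": 0.007,"tz": -0.0024,"ax": 0.001,"ay": 0,"az": 0.005},{"fingers": -1,"tx": 0.008,"ty": 0.007,"tz": -0.0024,"ax": 0.001,"ay": 0,"az": 0.005},{"fingers": -1,"tx": 0.008,"ty": 0.007,"tz": -0.0024,"ax": 0.001,"ay": 0,"az": 0.005}]}}

```text
time_s: 3.72
tcp_pos: [0.4676, -0.156, 0.1254]
ee_rot: [[-0.003, -0.989, 0.148], [0.0, 0.148, 0.989], [-1.0, 0.003, -0.0]]
wrist_force: [-0.9, 0.8, 0.7]
gripper_width: 1.002
```

```bash
python3 -c "
from h import *
go(.4685,-.156,.127,flip=-1)"
```

```text
t 3.72 pos [ 0.4676 -0.156   0.1254] F [-0.9  0.8  0.7] w 1.002 q [  0.  16. -27.  -0. -47.  -9.]
txyz [-0.0021 -0.0012  0.0001] axyz [ 0.0002 -0.0001 -0.0011]
```

Good. Close.

Emit:
{"fn": "play_rows", "kwargs": {"commands": [{"fingers": 1,"tx": 0,"ty": 0,"tz": 0,"ax": 0,"ay": 0,"az": 0},{"fingers": 1,"tx": 0,"ty": 0,"tz": 0,"ax": 0,"ay": 0,"az": 0},{"fingers": 1,"tx": 0,"ty": 0,"tz": 0,"ax": 0,"ay": 0,"az": 0},{"fingers": 1,"tx": 0,"ty": 0,"tz": 0,"ax": 0,"ay": 0,"az": 0},{"fingers": 1,"tx": 0,"ty": 0,"tz": 0,"ax": 0,"ay": 0,"az": 0}]}}

```text
time_s: 4.13
tcp_pos: [0.4677, -0.1559, 0.1256]
ee_rot: [[-0.003, -0.989, 0.148], [0.0, 0.148, 0.989], [-1.0, 0.003, -0.0]]
wrist_force: [-0.2, 0.2, 0.3]
gripper_width: 0.705
```

Emit:
{"fn": "play_rows", "kwargs": {"commands": [{"fingers": 1,"tx": 0,"ty": 0,"tz": 0,"ax": 0,"ay": 0,"az": 0},{"fingers": 1,"tx": 0,"ty": 0,"tz": 0,"ax": 0,"ay": 0,"az": 0},{"fingers": 1,"tx": 0,"ty": 0,"tz": 0,"ax": 0,"ay": 0,"az": 0}]}}

```text
time_s: 4.38
tcp_pos: [0.4676, -0.1559, 0.1256]
ee_rot: [[-0.003, -0.989, 0.148], [0.0, 0.148, 0.989], [-1.0, 0.003, -0.0]]
wrist_force: [0.5, 0.2, 0.6]
gripper_width: 0.481
```

Emit:
{"fn": "play_rows", "kwargs": {"commands": [{"fingers": 1,"tx": 0,"ty": 0,"tz": 0,"ax": 0,"ay": 0,"az": 0},{"fingers": 1,"tx": 0,"ty": 0,"tz": 0,"ax": 0,"ay": 0,"az": 0},{"fingers": 1,"tx": 0,"ty": 0,"tz": 0,"ax": 0,"ay": 0,"az": 0},{"fingers": 1,"tx": 0,"ty": 0,"tz": 0,"ax": 0,"ay": 0,"az": 0},{"fingers": 1,"tx": 0,"ty": 0,"tz": 0,"ax": 0,"ay": 0,"az": 0}]}}

```text
time_s: 4.8
tcp_pos: [0.4694, -0.156, 0.1258]
ee_rot: [[0.001, -0.989, 0.148], [-0.0, 0.148, 0.989], [-1.0, -0.001, 0.0]]
wrist_force: [5.1, -2.1, -4.3]
gripper_width: 0.205
```

Emit:
{"fn": "play_rows", "kwargs": {"commands": [{"fingers": 1,"tx": 0,"ty": 0,"tz": 0.012,"ax": 0,"ay": 0,"az": 0},{"fingers": 1,"tx": 0,"ty": 0,"tz": 0.024,"ax": 0,"ay": 0,"az": 0},{"fingers": 1,"tx": 0,"ty": 0,"tz": 0.036,"ax": 0,"ay": 0,"az": 0},{"fingers": 1,"tx": 0,"ty": 0,"tz": 0.048,"ax": 0,"ay": 0,"az": 0},{"fingers": 1,"tx": 0,"ty": 0,"tz": 0.06,"ax": 0,"ay": 0,"az": 0}]}}

```text
time_s: 5.22
tcp_pos: [0.4761, -0.1119, 0.1258]
ee_rot: [[0.001, -0.989, 0.148], [-0.001, 0.148, 0.989], [-1.0, -0.001, -0.001]]
wrist_force: [5.7, -5.8, -4.6]
gripper_width: 0.204
```

Emit:
{"fn": "play_rows", "kwargs": {"commands": [{"fingers": 1,"tx": 0,"ty": 0,"tz": 0.006,"ax": 0,"ay": 0,"az": 0},{"fingers": 1,"tx": 0,"ty": 0,"tz": 0.01,"ax": 0,"ay": 0,"az": 0}]}}

```text
time_s: 5.38
tcp_pos: [0.4769, -0.1062, 0.1258]
ee_rot: [[-0.001, -0.989, 0.146], [-0.005, 0.146, 0.989], [-1.0, 0.0, -0.005]]
wrist_force: [7.8, -28.8, -9.5]
gripper_width: 0.204
```

Emit:
{"fn": "play_rows", "kwargs": {"commands": [{"fingers": 1,"tx": 0,"ty": 0,"tz": 0.005,"ax": 0,"ay": 0,"az": 0},{"fingers": 1,"tx": 0,"ty": 0,"tz": 0.005,"ax": 0,"ay": 0,"az": 0},{"fingers": 1,"tx": 0,"ty": 0,"tz": 0.005,"ax": 0,"ay": 0,"az": 0}]}}

```text
time_s: 5.63
tcp_pos: [0.477, -0.105, 0.1259]
ee_rot: [[-0.002, -0.989, 0.146], [-0.007, 0.146, 0.989], [-1.0, 0.001, -0.007]]
wrist_force: [6.7, -26.0, -8.0]
gripper_width: 0.205
```

```bash
python3 - <<'E'
from h import *
p=wrist();t=cap('top');s=cap('side')
go(.476,-.107,.127,flip=-1)
# where is the blue body? centre from wrist picture w/ spotter, and grip
for n,q in(('w',p),('t',t),('s',s)):
    for f in spotter.find_in('blue_grip',q)[:1]:print(n,f['uv'],f['score'],ray(q,f['uv'],.148))
save(p,'w3')
E
```

```text
t 5.78 pos [ 0.477  -0.105   0.1259] F [  6.8 -24.4  -5.7] w 0.203 q [  7.  16. -28.   1. -46. -16.]
txyz [-0.0014  0.001  -0.0028] axyz [ 0.0006 -0.0023 -0.0003]
w [322.2, 219.0] 0.91 [ 0.47313959 -0.13434279  0.148     ]
t [360.3, 226.6] 0.49 [ 0.46404306 -0.18479009  0.148     ]
s [361.1, 203.9] 0.61 [ 0.44048341 -0.0532027   0.148     ]
```

View pics/w3.png

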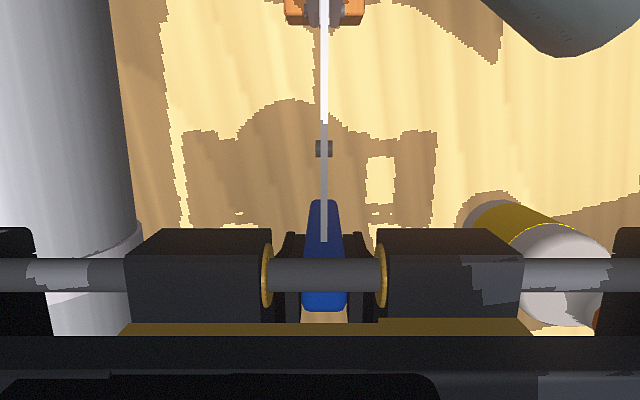

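```bash
python3 - <<'E'
from h import *
p=wrist()
a=ray(p,(324,242),.121);print(a)
for row in(5,15,22,28):
    b=ray(p,(324,row),.132);print(row,np.linalg.norm((a-b)[:2]))
E
```

```text
[ 0.47522138 -0.115882    0.121     ]
5 0.09123595928564056
15 0.08806798457752689
22 0.0858272828415858
28 0.08389131289777578
```

Emit:
{"fn": "play_rows", "kwargs": {"commands": [{"fingers": -1,"tx": 0,"ty": 0,"tz": -0.006,"ax": 0,"ay": 0,"az": 0},{"fingers": -1,"tx": 0,"ty": 0,"tz": -0.006,"ax": 0,"ay": 0,"az": 0},{"fingers": -1,"tx": 0,"ty": 0,"tz": -0.006,"ax": 0,"ay": 0,"az": 0},{"fingers": -1,"tx": 0,"ty": 0,"tz": -0.006,"ax": 0,"ay": 0,"az": 0},{"fingers": -1,"tx": 0,"ty": 0,"tz": -0.006,"ax": 0,"ay": 0,"az": 0}]}}

```text
time_s: 6.4
tcp_pos: [0.475, -0.1043, 0.1255]
ee_rot: [[-0.004, -0.989, 0.147], [0.001, 0.147, 0.989], [-1.0, 0.004, 0.0]]
wrist_force: [0.2, 0.7, 0.7]
gripper_width: 0.499
```

Emit:
{"fn": "play_rows", "kwargs": {"commands": [{"fingers": -1,"tx": -0.02,"ty": 0,"tz": 0,"ax": 0,"ay": 0,"az": 0},{"fingers": -1,"tx": -0.07,"ty": 0,"tz": 0,"ax": 0,"ay": 0,"az": 0},{"fingers": -1,"tx": -0.12,"ty": 0,"tz": 0,"ax": 0,"ay": 0,"az": 0},{"fingers": -1,"tx": -0.18,"ty": 0,"tz": -0.05,"ax": 0,"ay": 0,"az": 0},{"fingers": -1,"tx": -0.18,"ty": 0,"tz": -0.07,"ax": 0,"ay": 0,"az": 0}]}}

```text
time_s: 6.82
tcp_pos: [0.4701, -0.1565, 0.266]
ee_rot: [[0.006, -0.99, 0.143], [-0.001, 0.143, 0.99], [-1.0, -0.006, -0.0]]
wrist_force: [0.4, 0.1, 0.2]
gripper_width: 0.88
```

Emit:
{"fn": "play_rows", "kwargs": {"commands": [{"fingers": -1,"tx": 0,"ty": 0,"tz": 0,"ax": 0,"ay": 0,"az": 0},{"fingers": -1,"tx": 0,"ty": 0,"tz": 0,"ax": 0,"ay": 0,"az": 0},{"fingers": -1,"tx": 0,"ty": 0,"tz": 0,"ax": 0,"ay": 0,"az": 0}]}}

```text
time_s: 7.07
tcp_pos: [0.4673, -0.1561, 0.2597]
ee_rot: [[-0.005, -0.989, 0.148], [0.001, 0.148, 0.989], [-1.0, 0.005, 0.0]]
wrist_force: [0.5, 0.2, -1.2]
gripper_width: 0.986
```

```bash
python3 - <<'E'
from h import *
p=wrist();save(p,'w4');go(.5233,.2,.26,flip=-1)
m=cmask(p,'blue',proj(p,np.array([.476,-.107,.148])),40)
v,f=fit([(p,m)],-.149,[.476,-.107]);print(v,f)
s=cap('side');m=cmask(s,'red',(282,252));print(fit([(s,m)],-.149,[.5233,.2]))
E
```

```text
t 7.12 pos [ 0.4673 -0.156   0.2594] F [ 0.2  0.  -1.1] w 0.993 q [  0.   8. -16.  -0. -66.  -9.]
txyz [-0.0007 -0.0039  0.4804] axyz [ 0.0004  0.0001 -0.0018]
[ 0.47345365 -0.12439307] 4.148103112840467
(array([0.52213789, 0.20283203]), np.float64(0.5943971893491125))
```

View pics/w4.png

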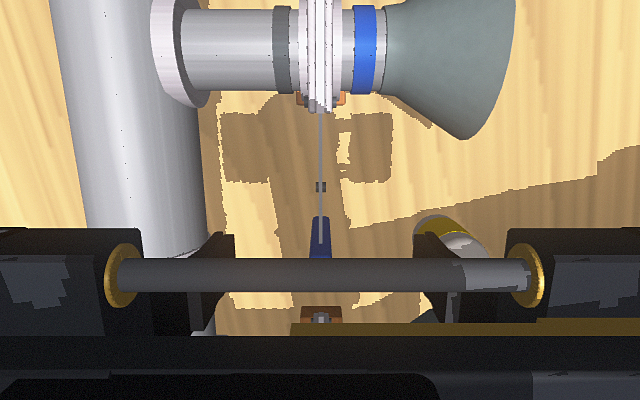

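```bash
python3 - <<'E'
from h import *
p=wrist();m=p['image'].astype(int)
a=ray(p,(320.5,243),.121);b=ray(p,(320,112),.132);c=ray(p,(320,106),.132);d=ray(p,(316,186),.121)
print(a,b,d);[print(np.linalg.norm((a-x)[:2])) for x in(b,c,d)]
E
```

```text
[ 0.4751131  -0.11629771  0.121     ] [ 0.45960641 -0.22121663  0.132     ] [ 0.47143243 -0.16481398  0.121     ]
0.10605864900830905
0.1102990938203659
0.04865568594600267
```

Emit:
{"fn": "play_rows", "kwargs": {"commands": [{"fingers": -1,"tx": 0,"ty": -0.004,"tz": 0.48,"ax": 0,"ay": 0,"az": 0},{"fingers": -1,"tx": 0,"ty": -0.004,"tz": 0.48,"ax": 0,"ay": 0,"az": 0},{"fingers": -1,"tx": 0,"ty": -0.004,"tz": 0.48,"ax": 0,"ay": 0,"az": 0},{"fingers": -1,"tx": 0,"ty": -0.004,"tz": 0.48,"ax": 0,"ay": 0,"az": 0},{"fingers": -1,"tx": 0,"ty": -0.004,"tz": 0.48,"ax": 0,"ay": 0,"az": 0}]}}

```text
time_s: 7.63
tcp_pos: [0.5, 0.0515, 0.2599]
ee_rot: [[-0.004, -0.989, 0.147], [-0.0, 0.147, 0.989], [-1.0, 0.004, -0.001]]
wrist_force: [1.7, -1.1, -0.3]
gripper_width: 0.999
```

Emit:
{"fn": "play_rows", "kwargs": {"commands": [{"fingers": -1,"tx": 0,"ty": 0,"tz": 0.19,"ax": 0,"ay": 0,"az": 0},{"fingers": -1,"tx": 0,"ty": 0,"tz": 0.19,"ax": 0,"ay": 0,"az": 0},{"fingers": -1,"tx": 0,"ty": 0,"tz": 0.19,"ax": 0,"ay": 0,"az": 0},{"fingers": -1,"tx": 0,"ty": 0,"tz": 0.19,"ax": 0,"ay": 0,"az": 0},{"fingers": -1,"tx": 0,"ty": 0,"tz": 0.19,"ax": 0,"ay": 0,"az": 0}]}}

```text
time_s: 8.05
tcp_pos: [0.5215, 0.194, 0.259]
ee_rot: [[-0.005, -0.99, 0.143], [-0.001, 0.143, 0.99], [-1.0, 0.004, -0.001]]
wrist_force: [0.1, -0.9, 1.0]
gripper_width: 1.001
```

Emit:
{"fn": "play_rows", "kwargs": {"commands": [{"fingers": -1,"tx": 0,"ty": 0,"tz": 0,"ax": 0,"ay": 0,"az": 0},{"fingers": -1,"tx": 0,"ty": 0,"tz": 0,"ax": 0,"ay": 0,"az": 0},{"fingers": -1,"tx": 0,"ty": 0,"tz": 0,"ax": 0,"ay": 0,"az": 0}]}}

```text
time_s: 8.3
tcp_pos: [0.5212, 0.1888, 0.2604]
ee_rot: [[-0.004, -0.989, 0.149], [-0.0, 0.149, 0.989], [-1.0, 0.004, -0.001]]
wrist_force: [0.7, -0.1, 1.2]
gripper_width: 1.004
```

```bash
python3 - <<'E'
from h import *
p=wrist();go(.5225,.2,.26,flip=-1)
m=cmask(p,'red',proj(p,np.array([.5225,.2,.148])),40)
v=np.array([.5225,.2])
if m is not None:
    y,x=np.where(m);print(m.sum(),x.min(),x.max(),y.min(),y.max());v,f=fit([(p,m)],-.149,[.5225,.2]);print(v,f)
go(*v,.126,flip=-1)
im=p['image'][:,:,::-1].copy()
for X in box(*v,-.149): cv2.circle(im,tuple(int(a) for a in proj(p,X)),1,(0,255,0),-1)
cv2.imwrite('pics/w5.png',cv2.resize(im[0:260,200:440],None,fx=2.3,fy=2.3))
E
```

```text
t 8.35 pos [0.5214 0.1887 0.2606] F [ 0.3 -0.2  0.1] w 1.0 q [ 37.  14.  -8.  -0. -68. -45.]
txyz [0.0008 0.0008 0.0151] axyz [-0.0003 -0.0001 -0.0011]
506 312 334 208 232
[0.52312988 0.20067139] 1.3947937252964426
t 8.35 pos [0.5214 0.1887 0.2606] F [ 0.3 -0.2  0.1] w 1.0 q [ 37.  14.  -8.  -0. -68. -45.]
txyz [ 0.1795 -0.0005  0.0161] axyz [-0.0003 -0.0001 -0.0011]
```

View pics/w5.png

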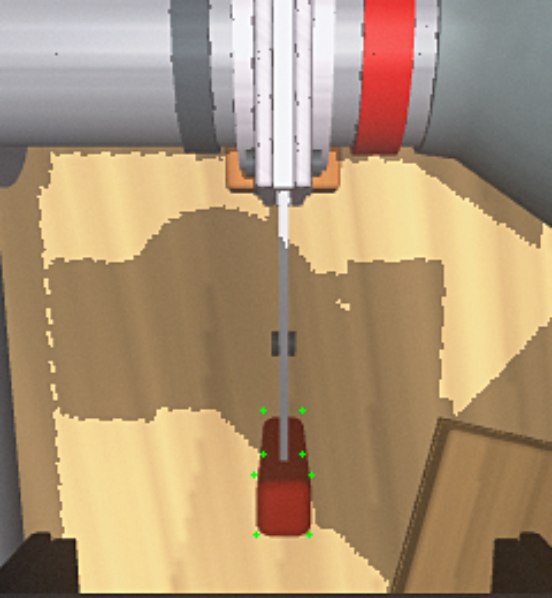

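Emit:
{"fn": "play_rows", "kwargs": {"commands": [{"fingers": -1,"tx": 0.03,"ty": 0,"tz": 0.0165,"ax": 0,"ay": 0,"az": -0.001},{"fingers": -1,"tx": 0.08,"ty": 0,"tz": 0.0165,"ax": 0,"ay": 0,"az": -0.001},{"fingers": -1,"tx": 0.13,"ty": 0,"tz": 0.0165,"ax": 0,"ay": 0,"az": -0.001},{"fingers": -1,"tx": 0.179,"ty": 0,"tz": 0.0165,"ax": 0,"ay": 0,"az": -0.001},{"fingers": 0.2,"tx": 0.179,"ty": 0,"tz": 0.0165,"ax": 0,"ay": 0,"az": -0.001}]}}

```text
time_s: 8.77
tcp_pos: [0.5185, 0.1985, 0.1195]
ee_rot: [[-0.013, -0.988, 0.151], [-0.007, 0.151, 0.988], [-1.0, 0.012, -0.009]]
wrist_force: [-0.8, -1.1, -0.8]
gripper_width: 0.977
```

Emit:
{"fn": "play_rows", "kwargs": {"commands": [{"fingers": 0.2,"tx": 0,"ty": 0,"tz": 0,"ax": 0,"ay": 0,"az": 0},{"fingers": 0.2,"tx": 0,"ty": 0,"tz": 0,"ax": 0,"ay": 0,"az": 0},{"fingers": 0.2,"tx": 0,"ty": 0,"tz": 0,"ax": 0,"ay": 0,"az": 0},{"fingers": 0.2,"tx": 0,"ty": 0,"tz": 0,"ax": 0,"ay": 0,"az": 0}]}}

```text
time_s: 9.1
tcp_pos: [0.5243, 0.203, 0.129]
ee_rot: [[0.004, -0.989, 0.148], [0.003, 0.148, 0.989], [-1.0, -0.004, 0.003]]
wrist_force: [0.1, 0.3, -0.8]
gripper_width: 0.705
```

```bash
python3 -c "
from h import *
go(.5227,.2013,.126,flip=-1)"
```

```text
t 9.1 pos [0.5243 0.203  0.129 ] F [ 0.1  0.3 -0.8] w 0.705 q [ 38.  22. -17.   0. -50. -46.]
txyz [ 0.0039  0.0018 -0.0025] axyz [0.0002 0.0011 0.0012]
```

Emit:
{"fn": "play_rows", "kwargs": {"commands": [{"fingers": 1,"tx": 0.003,"ty": 0.001,"tz": -0.001,"ax": 0,"ay": 0.001,"az": 0.001},{"fingers": 1,"tx": 0.003,"ty": 0.001,"tz": -0.001,"ax": 0,"ay": 0.001,"az": 0.001},{"fingers": 1,"tx": 0.003,"ty": 0.001,"tz": -0.001,"ax": 0,"ay": 0.001,"az": 0.001},{"fingers": 1,"tx": 0.003,"ty": 0.001,"tz": -0.001,"ax": 0,"ay": 0.001,"az": 0.001},{"fingers": 1,"tx": 0.003,"ty": 0.001,"tz": -0.001,"ax": 0,"ay": 0.001,"az": 0.001}]}}

```text
time_s: 9.52
tcp_pos: [0.5221, 0.2017, 0.1241]
ee_rot: [[-0.003, -0.989, 0.148], [-0.003, 0.148, 0.989], [-1.0, 0.003, -0.003]]
wrist_force: [0.7, 0.3, 0.2]
gripper_width: 0.328
```

Emit:
{"fn": "play_rows", "kwargs": {"commands": [{"fingers": 1,"tx": 0,"ty": 0,"tz": 0,"ax": 0,"ay": 0,"az": 0},{"fingers": 1,"tx": 0,"ty": 0,"tz": 0,"ax": 0,"ay": 0,"az": 0},{"fingers": 1,"tx": 0,"ty": 0,"tz": 0,"ax": 0,"ay": 0,"az": 0},{"fingers": 1,"tx": 0,"ty": 0,"tz": 0,"ax": 0,"ay": 0,"az": 0}]}}

```text
time_s: 9.85
tcp_pos: [0.5232, 0.2017, 0.1241]
ee_rot: [[-0.002, -0.989, 0.148], [-0.002, 0.148, 0.989], [-1.0, 0.001, -0.003]]
wrist_force: [4.8, -2.4, -3.3]
gripper_width: 0.205
```

Emit:
{"fn": "play_rows", "kwargs": {"commands": [{"fingers": 1,"tx": 0,"ty": 0,"tz": -0.013,"ax": 0,"ay": 0,"az": 0},{"fingers": 1,"tx": 0,"ty": 0,"tz": -0.026,"ax": 0,"ay": 0,"az": 0},{"fingers": 1,"tx": 0,"ty": 0,"tz": -0.039,"ax": 0,"ay": 0,"az": 0},{"fingers": 1,"tx": 0,"ty": 0,"tz": -0.052,"ax": 0,"ay": 0,"az": 0},{"fingers": 1,"tx": 0,"ty": 0,"tz": -0.064,"ax": 0,"ay": 0,"az": 0}]}}

```text
time_s: 10.27
tcp_pos: [0.5163, 0.1556, 0.1241]
ee_rot: [[-0.0, -0.989, 0.147], [0.0, 0.147, 0.989], [-1.0, 0.0, 0.0]]
wrist_force: [4.8, 4.8, -5.8]
gripper_width: 0.21
```

Emit:
{"fn": "play_rows", "kwargs": {"commands": [{"fingers": 1,"tx": 0,"ty": 0,"tz": -0.005,"ax": 0,"ay": 0,"az": 0},{"fingers": 1,"tx": 0,"ty": 0,"tz": -0.01,"ax": 0,"ay": 0,"az": 0},{"fingers": 1,"tx": 0,"ty": 0,"tz": -0.01,"ax": 0,"ay": 0,"az": 0}]}}

```text
time_s: 10.52
tcp_pos: [0.5156, 0.1506, 0.1241]
ee_rot: [[0.002, -0.989, 0.148], [0.005, 0.148, 0.989], [-1.0, -0.001, 0.005]]
wrist_force: [3.4, 10.9, -5.3]
gripper_width: 0.204
```

Emit:
{"fn": "play_rows", "kwargs": {"commands": [{"fingers": 1,"tx": 0,"ty": 0,"tz": -0.006,"ax": 0,"ay": 0,"az": 0},{"fingers": 1,"tx": 0,"ty": 0,"tz": -0.006,"ax": 0,"ay": 0,"az": 0},{"fingers": 1,"tx": 0,"ty": 0,"tz": -0.006,"ax": 0,"ay": 0,"az": 0}]}}

```text
time_s: 10.77
tcp_pos: [0.5155, 0.1497, 0.1243]
ee_rot: [[0.004, -0.989, 0.147], [0.01, 0.147, 0.989], [-1.0, -0.003, 0.011]]
wrist_force: [-0.2, 21.7, -7.4]
gripper_width: 0.205
```

```bash
python3 - <<'E'
from h import *
p=wrist();go(.5155,.15,.124,flip=-1);save(p,'w6')
im=p['image'];cv2.imwrite('pics/w6c.png',cv2.resize(im[60:320,220:430,::-1],None,fx=2.2,fy=2.2))
E
```

```text
t 10.82 pos [0.5155 0.1497 0.1243] F [ 0.7 22.2 -6.5] w 0.205 q [ 33.  20. -21.  -0. -48. -41.]
txyz [0.0004 0.0001 0.0004] axyz [0.0004 0.0034 0.0009]
```

View pics/w6c.png

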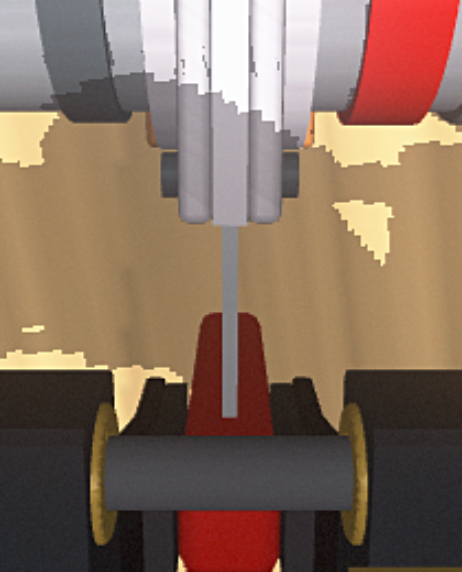

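```bash
python3 - <<'E'
from h import *
p=wrist();u=220+230/2.2
print(np.linalg.norm(ray(p,(u,250),.121)-ray(p,(u,161.8),.132)-[0,0,-.011]))
E
```

```text
0.04023942212429075
```

Emit:
{"fn": "play_rows", "kwargs": {"commands": [{"fingers": -1,"tx": 0,"ty": 0,"tz": 0.005,"ax": 0,"ay": 0,"az": 0},{"fingers": -1,"tx": 0,"ty": 0,"tz": 0.005,"ax": 0,"ay": 0,"az": 0},{"fingers": -1,"tx": 0,"ty": 0,"tz": 0.005,"ax": 0,"ay": 0,"az": 0},{"fingers": -1,"tx": 0,"ty": 0,"tz": 0.005,"ax": 0,"ay": 0,"az": 0},{"fingers": -1,"tx": 0,"ty": 0,"tz": 0.005,"ax": 0,"ay": 0,"az": 0}]}}

```text
time_s: 11.28
tcp_pos: [0.5134, 0.1453, 0.1241]
ee_rot: [[-0.005, -0.989, 0.149], [-0.003, 0.149, 0.989], [-1.0, 0.004, -0.004]]
wrist_force: [1.1, 0.4, 0.4]
gripper_width: 0.494
```

Emit:
{"fn": "play_rows", "kwargs": {"commands": [{"fingers": -1,"tx": -0.02,"ty": 0,"tz": 0,"ax": 0,"ay": 0,"az": 0},{"fingers": -1,"tx": -0.07,"ty": 0,"tz": 0,"ax": 0,"ay": 0,"az": 0},{"fingers": -1,"tx": -0.12,"ty": 0,"tz": 0,"ax": 0,"ay": 0,"az": 0},{"fingers": -1,"tx": -0.17,"ty": 0,"tz": 0,"ax": 0,"ay": 0,"az": 0},{"fingers": -1,"tx": -0.19,"ty": 0,"tz": 0,"ax": 0,"ay": 0,"az": 0}]}}

```text
time_s: 11.7
tcp_pos: [0.5162, 0.1463, 0.2727]
ee_rot: [[0.005, -0.989, 0.148], [0.0, 0.148, 0.989], [-1.0, -0.005, 0.001]]
wrist_force: [0.8, -0.1, 0.4]
gripper_width: 0.877
```

Emit:
{"fn": "play_rows", "kwargs": {"commands": [{"fingers": -1,"tx": 0,"ty": 0,"tz": 0,"ax": 0,"ay": 0,"az": 0},{"fingers": -1,"tx": 0,"ty": 0,"tz": 0,"ax": 0,"ay": 0,"az": 0},{"fingers": -1,"tx": 0,"ty": 0,"tz": 0,"ax": 0,"ay": 0,"az": 0}]}}

```text
time_s: 11.95
tcp_pos: [0.5134, 0.1457, 0.2654]
ee_rot: [[-0.006, -0.989, 0.149], [-0.004, 0.149, 0.989], [-1.0, 0.006, -0.004]]
wrist_force: [-0.4, 0.0, -0.3]
gripper_width: 0.993
```

```bash
python3 - <<'E'
from h import *
p=wrist();go(.5155,.15,.26,flip=-1);save(p,'w7')
m=cmask(p,'red',proj(p,np.array([.5155,.15,.148])),40)
if m is not None: print(fit([(p,m)],-.149,[.5155,.15]))
s=cap('side')
for col,g in(('red',(.5155,.15)),('blue',(.476,-.107))):
    m=cmask(s,col,proj(s,np.array([*g,.09])),25)
    if m is not None: print(col,m.sum(),fit([(s,m)],-.149,g))
for k,z in(('glue',.07),('hammer',.01),('bracket',.04),('sanding_block',.014)):
    print(k,[np.round(ray(s,f['uv'],z),3).tolist() for f in spotter.find_in(k,s)[:1]])
a=cv2.resize(s['image'][120:370,180:470],(600,517));cv2.imwrite('pics/s7.png',a[:,:,::-1])
cv2.imwrite('pics/f.png',np.hstack([cv2.resize(p['image'],(400,250))[:,:,::-1],cv2.resize(s['image'][140:390,180:580],(400,250))[:,:,::-1]]))
E
```

```text
t 12.0 pos [0.5134 0.1457 0.265 ] F [-0.1 -0.   0.5] w 0.99 q [ 33.  12. -10.  -0. -68. -42.]
txyz [ 0.0066 -0.002   0.0062] axyz [-0.     -0.0017 -0.002 ]
(array([0.51531863, 0.15059537]), np.float64(1.2057701771653544))
red 177 (array([0.51672904, 0.15095919]), np.float64(0.4838453389830508))
blue 144 (array([ 0.47728906, -0.10783984]), np.float64(0.6371527777777778))
glue [[0.338, -0.052, 0.07]]
hammer []
bracket [[0.514, 0.461, 0.04]]
sanding_block [[0.438, 0.275, 0.014]]
```

View pics/f.png

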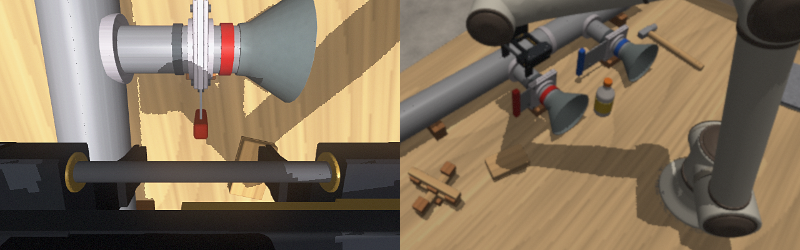

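The gripper is clear of everything. The red blade gap measured 40 mm (shut) and the blue one 106 mm (open), and the bystanders look unmoved, so I'm handing in.

```bash
python3 -c "
from h import *
print(job.finish_job())"
```

```text
the job is handed in; nothing more can be done
None
```

I opened the blue gate to its stop first, then shut the red gate to its stop. I let go of both grips, raised the open gripper clear and handed the job in at about 12 s. The hand-in gives no verdict.

- **Blue gate:** the grip moved about 50 mm until the force rose to about 25 N, well above the 4 N of rubbing friction. The measured gap from grip to body was 106 mm after release, the fully open value. The last side picture put the grip within about 2 mm of the same place.
- **Red gate:** the grip moved about 52 mm until the force rose to about 22 N at the stop. The gap measured 40 mm, the fully shut value, and a check after release found the grip still there.
- **Things on the bench:** the glue, bracket and sanding block were found within about 8 mm of where they started, which is about the networks' scatter. The network did not find the hammer in the last picture; by eye it lay on the bench undisturbed, and the arm did not go near it.
- **Robot:** the wrist force was back near zero, and the gripper was open about 0.26 m above the bench.
- **Disagreement:** one fit of the blue grip, on a wrist view where the gripper hid part of it, was about 18 mm off. I ignored it in favour of the measured gap, which the side view bore out.

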